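# Set the pylon length on its spring button and lock the coupling

### The arm

A 7-joint arm with a two-finger parallel gripper is mounted at the origin on the work surface. World frame = base frame: x ahead of the robot, y to its left, z up, the work surface at z = 0. Lengths are in m, angles in rad, forces in N, time in s.
With the tool pointing down it reaches from about 0.425 to 0.8 m from the base axis. Payload 8.3 kg.
Tool frame: the origin (TCP) lies midway between the tips of the shut fingers; the grasp point (between the pads) lies 19 mm behind it; z points along the fingers, y is the direction in which the jaws open and shut (so a half turn about z gives the same grasp; the last joint's range is limited). The gripper opens to 85 mm and grips with 20 to 120 N. Pads are 22 mm wide; open, the fingers measure 114 mm over their backs; the gripper's body (76 mm by 85 mm) begins 54 mm behind the grasp point. The pads swing forward as they close: fully open they stand 13 mm farther back than shut.
Start: joints at [1.236, 0.383, 0.016, 1.37, -0.006, 1.388, -0.046], TCP at [0.168, -0.602, 0.231] pointing down, gripper open.
Joint ranges: [-2.95, 2.95], [-0.25, 2.06], [-1.52, 1.56], [0.18, 2.33], [-1.44, 4.58], [0.02, 2.06], [-3.01, 3.01]. Speed limits (rad/s): [2.39, 2.39, 3.01, 3.01, 3.14, 3.14, 3.14].

### API

Orientations are given as a rotation vector (axis times angle).
In Python, from cell import manip, vision gives the robot as it stands. The module is installed in compiled form; this text tells all that it offers.
- The arm moves only by the tool jog_arm, never from a script. Its argument "plan" is a list of rows, each a list of 7 numbers: the shift along the tool's x, y, z in cm, then the turn, a rotation vector about the tool's x, y, z in degrees, then the opening, from -1 (shut) to 1 (fully open). In form: [[tx, ty, tz, rx, ry, rz, claw], ...]. A call has 1 to 20 rows; each row is the pose to reach, as a shift and turn from the pose commanded when the call began, along the tool's axes at that moment; what a row does not reach only later rows make up. A row lasts 1/8 s, in which the tool goes at most 62.5 mm and 10.7 degrees, less where a joint would pass 70% of its speed; a pose out of reach is approached as far as the arm can. A call with a gripper value outside its range is refused whole. The fingers move at their own pace and stop on an object; "newtons" is the grip in N (left out, the last holds). Time passes only in rows, so rows that repeat a pose let the fingers close. It gives the time, the measured TCP pose, the force and the opening at its end, in the units of the state.
- manip.sense(): the state, without advancing time (a new reading comes with each control period).
- vision.grab_frame(name): name is "scene" or "top" or "wrist"; returns (picture, depth): 480x640x3 uint8, red, green, blue; 480x640 float32, m along the optical axis (not along the pixel's ray), 0 where there is no reading.
- vision.camera_info(name): a dict with "K" (3x3 intrinsics, pixels), "extrinsics" (4x4, takes a point from world to camera coordinates). Camera axes: x right, y down, z forward; pixel columns grow to the right and rows downward; lengths in m; the calibration is good to about 2 mm. A picture is of the moment at which its call begins: read the wrist's pose just before it. camera_info takes no time and is no camera call; for the wrist camera it gives the pose at the moment of the call.
- manip.job_done(): hands the job in, once; it reports no verdict.
The state is a dict: "time_s": time; "joints": joint angles; "dq": joint speeds; "tau": joint torques, N m; "ee_pos": TCP position; "ee_rot": TCP orientation; "ft_force": force on the tool from outside, world axes, zero at the start; "wrist_torque": the same for the moment, N m; "finger_gap": opening from 0.0 (shut) to 1.0 (fully open).
Only numpy, scipy, OpenCV 4.12 (cv2) and the standard library are available. Lean on these libraries where they do the work, as an engineer would, in place of code of your own. Each camera call takes 0.05 s, during which the arm holds its last target. There are 200 camera calls.

### The job

Set the telescoping pylon to its marked length: press the red spring button down, slide it along the slot, and let it pop fully up in the hole that the brass collar flanks. Then lock the tube by swinging the lever of the black coupling over, away from the robot, as far as it goes. Leave the orange heel wedge, the spare pylon and the spare black coupling disc lying where they are.

Things in the scene. Friction and masses are not known exactly. Their poses are not given: they have to be found in the camera images.
- clamp: Green cast-iron bench clamp on a dark base plate (90 x 320 mm), fixed to the bench. It holds a grey titanium sleeve (295 mm long) level. Origin on the bench under the sleeve's axis; its y axis runs along the sleeve towards the coupling, its x axis level across the sleeve, away from the robot (yaw within 0.3 rad), z up.
- track_mid (a point): Middle of the flat index track (40 mm wide) on top of the sleeve; the track's top is 84 mm above the bench. A 9 mm slot along its middle joins four 20 mm square holes, 45 mm apart, at y = -67.5, -22.5, +22.5 and +67.5 mm from here along the clamp's y axis. Nothing within 60 mm of the holes is higher than the track, apart from the red button.
- button_dish (a point): Centre of the floor of the red button's dished cap: the point to press; 98 mm above the bench when fully up. The cap is 44 mm long along the slot, 32 mm wide; at each end of its length a ridge 4 mm thick stands 12 mm above the floor, 36 mm free between the two ridges. Starts in the hole at y = -22.5 mm and can slide both ways.
- button_axis (a point): Point on the inner tube midway below the cap, at track height; not moved by pressing. Button and inner tube slide together along the slot with about 2 N of friction, no spring. A 16 mm square shoulder under the cap locks in the holes (2 mm of play either way).
- button (a joint): How far the button is pressed, m: 0 = fully up, 0.0095 = end of travel. Spring: about 4 N at 0, 8 N at the end. Pressed deeper than 0.005 the shoulder is clear of the holes and the button slides; let go between holes it stays trapped at about 0.005 under the track, and pops up to 0 by itself when it comes under a hole unless held down.
- brass_mark (a point): Middle of the hole to be used, 84 mm above the bench (track top). It lies between the two cheeks of a U-shaped brass split collar (70 x 20 mm seen from above, cheeks 14 mm wide beside the track, level with its top). The same collars in black flank two other holes; the start hole has none. Which hole has the brass one varies.
- coupling (a joint): Angle of the black coupling and its lever about the sleeve's axis, rad: 0 = lever leaning 0.45 rad from upright towards the robot, 1.1 = stop, leaning 0.65 rad away from the robot (locked). It starts between 0 and 0.35, stays where it is left, turns with about 0.08 N m of friction, and has no spring.
- lever_ball (a point): Centre of the black ball (20 mm across) at the end of the coupling's steel lever (12 mm thick), 102 mm from the coupling's axis. The lever swings in the plane square to the clamp's y axis, at y = +150 mm in the clamp's frame.
- lever_axis (a point): Fixed point on the coupling's turning axis in the lever's plane, 58 mm above the bench. The coupling's drum is 56 mm across, 30 mm long, its top 86 mm above the bench.
- heel_wedge: Loose orange polyurethane heel wedge, 110 x 70 x 30 mm, bystander. Origin at the middle of its underside.
- spare_pylon: Loose spare titanium pylon lying down, 186 x 44 x 44 mm, bystander. Origin at the middle of its underside, x along its length.
- spare_coupling: Loose black coupling disc, 68 mm across, 30 mm high, bystander. Origin at the middle of its underside.

How it is judged:
On the way, in this order (a step that is already met when the one before it is completed fails the run):
1. the red button has left its starting hole, pressed in under the track (value of joint button above 0.003 m and distance of button_dish from where it was at the start of the episode above 0.012 m), for 0.02 s.
2. the red button has popped fully up in the hole flanked by the brass collar (value of joint button below 0.0015 m and horizontal distance between button_dish and brass_mark below 0.004 m), for 0.2 s.
3. the coupling's lever is swung over to its stop (value of joint coupling above 1 rad), for 0.2 s.
At the end, for the whole second after the job is handed in: The button is fully up (within 1.5 mm) in the hole between the cheeks of the brass collar (within 4 mm of its middle) and the coupling's lever is at its far stop (above 1.0 of 1.1 rad) (all of step 2 and value of joint coupling above 1 rad); the robot touches nothing.
It fails at once if the lever is swung over to lock before the button has popped up in the brass collar's hole (value of joint coupling above 0.9 rad and (horizontal distance between button_dish and brass_mark above 0.006 m or value of joint button above 0.003 m)).
It fails at once if the orange heel wedge, the spare pylon or the black coupling disc is moved by more than 20 mm (distance of any of heel_wedge, spare_pylon, spare_coupling from where it was at the start of the episode above 0.02 m).
It also fails if it takes over 45 s, if anything falls off the work surface, if the arm or the gripper's body presses on something with over 40 N, if the wrist force passes 120 N, or if a joint passes its speed limit or range.

## Working session

There is one attempt and no reset: what is moved stays moved. The work goes in short steps, Python scripts to look and compute and a tool call to move; the robot and the scene stay as the last step left them, time stands still between calls to the robot, and variables do not carry over. Pictures are saved under pics/ and viewed, about 8 in all and at most 12, crops included, and the job is handed in when it is done.

Besides the shell and the picture viewer there is one more tool, called after "Request:" in YAML: its name, and indented under it one key for each argument. jog_arm: Moves the arm, as the interface text tells. Its arguments: {"type":"object","properties":{"plan":{"type":"array","items":{"type":"array","items":{"type":"number"}}},"newtons":{"type":"number"}},"required":["plan"]}

```bash
mkdir -p pics
python3 - <<'E'
from cell import manip, vision
import cv2, numpy as np
print(manip.sense())
for n in("top","scene"):
    p,d=vision.grab_frame(n); cv2.imwrite(f"pics/{n}0.png",p[...,::-1]); np.savez(f"{n}0.npz",p=p,d=d)
    c=vision.camera_info(n); print(n,np.round(c["K"],1).tolist(),np.round(c["extrinsics"],4).tolist())
E
```

```text
{'time_s': 0.0, 'joints': array([ 1.23608124,  0.384199  ,  0.01639971,  1.37112124, -0.00630557,
        1.38818002, -0.0465055 ]), 'dq': array([ 0.00089756, -0.0002309 ,  0.0009983 , -0.00154695, -0.00083018,
        0.00046974, -0.00178542]), 'tau': array([-2.33396423e-05, -6.27591920e+01,  8.44345316e-01, -3.71831095e+01,
        1.65677100e-02,  1.42276267e-02, -1.00892798e-06]), 'ee_pos': array([ 0.16769439, -0.60158479,  0.23031837]), 'ee_rot': array([-3.11079714e+00, -4.25456411e-01,  4.48803760e-04]), 'ft_force': array([-0.17088656, -0.14870064,  0.35948419]), 'wrist_torque': array([-0.03343794, -0.02188108,  0.00995993]), 'finger_gap': 0.9975593272208342}
top [[562.4, 0.0, 318.8], [0.0, 562.4, 245.5], [0.0, 0.0, 1.0]] [[-0.0271, -0.9996, -0.0051, -0.1288], [-0.9759, 0.0276, -0.2163, 0.6569], [0.2163, -0.0009, -0.9763, 1.0802], [0.0, 0.0, 0.0, 1.0]]
scene [[508.5, 0.0, 319.2], [0.0, 508.5, 232.9], [0.0, 0.0, 1.0]] [[0.7939, 0.6079, 0.0114, -0.4284], [0.3911, -0.4962, -0.7751, -0.2192], [-0.4655, 0.6199, -0.6317, 1.377], [0.0, 0.0, 0.0, 1.0]]
```

View pics/top0.png

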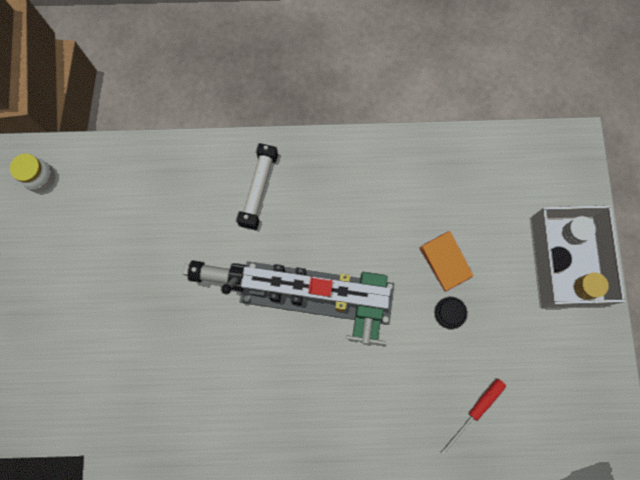

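View pics/scene0.png

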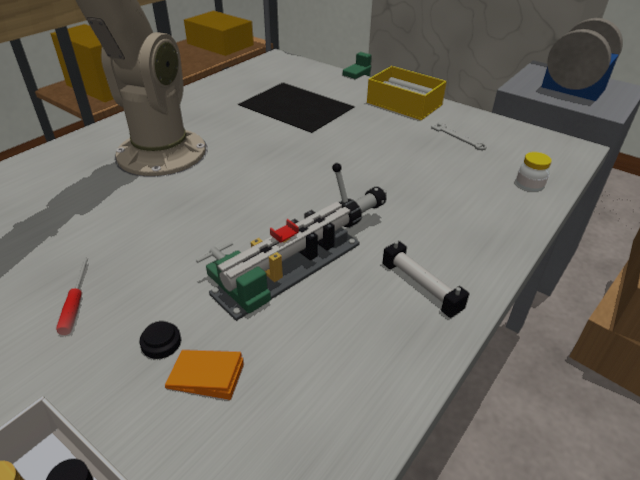

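The top view shows the clamp with its coupling to the left (+y). The red button is at (320,288), and the brass cheeks are at about (345,278) and (341,306). So the target is the next hole at y=-67.5, one step towards -y. The lever ball is near (227,289). The scene view agrees.

```bash
cat > h.py <<'E'
import numpy as np, cv2
from cell import manip, vision
from scipy.spatial.transform import Rotation as R
def ray(n,uv,z):
    c=vision.camera_info(n);E=np.array(c["extrinsics"]);K=np.array(c["K"])
    C=-E[:3,:3].T@E[:3,3]; d=E[:3,:3].T@np.linalg.solve(K,[uv[0],uv[1],1.]); return C+d*(z-C[2])/d[2]
def line(n,uv):
    a=ray(n,uv,0);b=ray(n,uv,.3);return a,(b-a)/np.linalg.norm(b-a)
def tri(u1,u2,n1="top",n2="scene"):
    A=np.zeros((3,3));B=np.zeros(3);L=[line(n1,u1),line(n2,u2)]
    for p,d in L: M=np.eye(3)-np.outer(d,d);A+=M;B+=M@p
    x=np.linalg.solve(A,B);return x,[np.linalg.norm(np.cross(x-p,d)) for p,d in L]
def blobs(m,amin=8):
    n,l,s,c=cv2.connectedComponentsWithStats(m.astype(np.uint8));return [(c[i].round(2).tolist(),s[i].tolist()) for i in range(1,n) if s[i,4]>=amin]
def totool(p):  # world target -> shift in tool cm
    s=manip.sense();return R.from_rotvec(s["ee_rot"]).inv().apply(np.array(p)-s["ee_pos"])*100
E
python3 - <<'E'
from h import *
for n in("top","scene"):
    p=np.load(f"{n}0.npz")["p"]; hsv=cv2.cvtColor(p,cv2.COLOR_RGB2HSV);h,s,v=[hsv[...,i].astype(int) for i in range(3)]
    w=np.zeros(h.shape,bool)
    if n=="top": w[250:330,180:400]=1
    else: w[150:310,200:400]=1
    red=w&((h<5)|(h>174))&(s>150)&(v>80); br=w&(h>15)&(h<32)&(s>110)&(v>80); dk=w&(v<45)
    for k,m,z in(("red",red,.1),("brass",br,.084),("dark",dk,.084)):
        for c,st in blobs(m): print(n,k,c,st,ray(n,c,z).round(4))
p=cv2.imread("pics/top0.png")[250:330,180:400];q=cv2.imread("pics/scene0.png")[150:310,200:400]
a=cv2.resize(p,None,fx=3.6,fy=3.6,interpolation=cv2.INTER_CUBIC);cv2.imwrite("pics/c1.png",a)
cv2.imwrite("pics/c2.png",cv2.resize(q,None,fx=3.5,fy=3.5,interpolation=cv2.INTER_CUBIC))
E
```

```text
top red [319.99, 286.87] [309, 278, 23, 18, 317] [ 0.5635 -0.147   0.1   ]
top brass [344.62, 277.56] [340, 275, 10, 6, 39] [ 0.5832 -0.1968  0.084 ]
top brass [340.25, 305.54] [336, 302, 10, 8, 57] [ 0.5275 -0.1861  0.084 ]
top dark [194.84, 271.1] [188, 261, 16, 21, 181] [0.6047 0.1032 0.084 ]
top dark [235.96, 269.45] [230, 266, 13, 8, 69] [0.6057 0.0206 0.084 ]
top dark [281.95, 268.95] [278, 266, 7, 6, 19] [ 0.6042 -0.0717  0.084 ]
top dark [303.38, 272.15] [300, 270, 6, 5, 13] [ 0.5965 -0.1146  0.084 ]
top dark [230.0, 277.67] [228, 276, 6, 5, 12] [0.5894 0.0325 0.084 ]
top dark [238.54, 279.77] [236, 276, 6, 8, 26] [0.5847 0.0154 0.084 ]
top dark [266.05, 278.82] [254, 277, 26, 4, 40] [ 0.585  -0.0397  0.084 ]
top dark [286.88, 282.67] [279, 281, 16, 4, 24] [ 0.5761 -0.0812  0.084 ]
top dark [301.95, 283.68] [295, 281, 13, 6, 19] [ 0.5732 -0.1112  0.084 ]
top dark [230.8, 288.36] [222, 284, 22, 10, 108] [0.5678 0.0307 0.084 ]
top dark [343.75, 289.0] [341, 288, 6, 4, 12] [ 0.5602 -0.1942  0.084 ]
top dark [264.1, 294.9] [261, 292, 6, 5, 10] [ 0.5528 -0.0356  0.084 ]
top dark [
[... 813 characters left out ...]
0.084 ]
scene dark [321.88, 242.14] [298, 223, 50, 38, 776] [ 0.63   -0.1115  0.084 ]
scene dark [302.25, 228.83] [299, 227, 8, 5, 24] [ 0.5756 -0.1032  0.084 ]
scene dark [390.14, 255.62] [383, 242, 17, 27, 270] [ 0.7518 -0.0645  0.084 ]
scene dark [311.88, 272.25] [270, 244, 89, 55, 138] [ 0.6659 -0.188   0.084 ]
scene dark [265.06, 248.94] [260, 247, 11, 5, 36] [ 0.5589 -0.1924  0.084 ]
scene dark [260.38, 287.05] [248, 276, 20, 24, 116] [ 0.6193 -0.271   0.084 ]
scene dark [235.08, 295.54] [213, 278, 35, 32, 215] [ 0.5995 -0.3118  0.084 ]
scene dark [217.5, 301.5] [210, 294, 16, 16, 16] [ 0.5863 -0.3393  0.084 ]
scene dark [258.16, 304.08] [249, 298, 20, 12, 79] [ 0.6431 -0.3022  0.084 ]
```

View pics/c1.png

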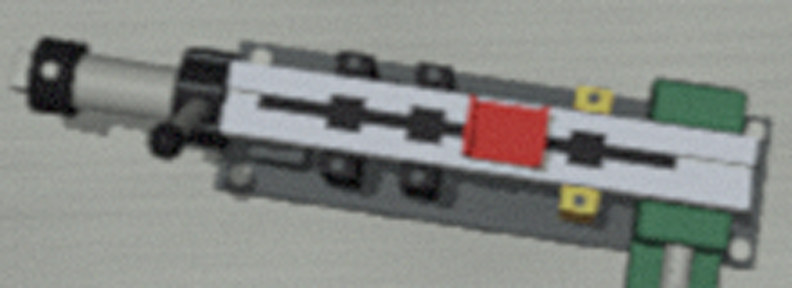

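View pics/c2.png

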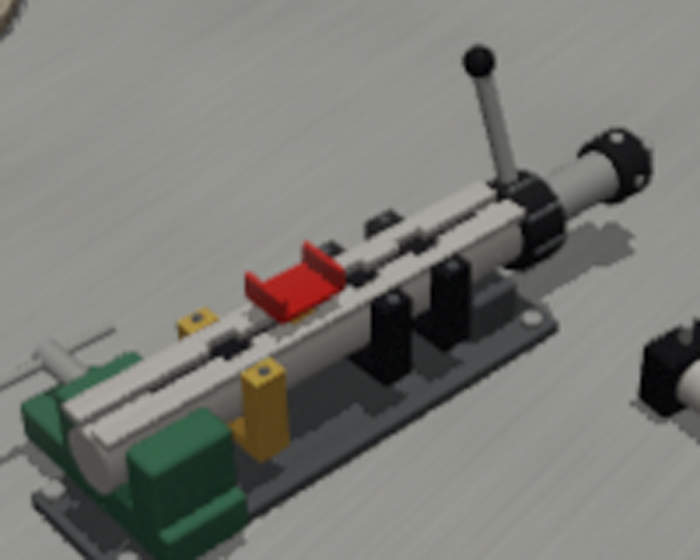

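The crop shows the holes at crop pixels (346,113), (426,124) and (585,149), with the red cap at (506,132). The brass cheeks sit either side of the hole on the right. The ball is at (166,139). The scene crop confirms it, with the ball at full-frame (336.5,167.5).

Run:
```python
from h import *
H=np.array([ray("top",(180+u/3.6,250+v/3.6),.084)[:2] for u,v in((346,113),(426,124),(585,149))])
s=np.array([67.5,22.5,-67.5])/1000
A=np.c_[np.ones(3),s]; k,res,_,_=np.linalg.lstsq(A,H,rcond=None); print("mid",k[0],"dir",k[1],np.linalg.norm(k[1]),"resid",(A@k-H).round(4).tolist())
y=k[1]/np.linalg.norm(k[1]);print("yaw",np.arctan2(-y[0],y[1]),"start",k[0]-.0225*y,"target",k[0]-.0675*y)
print("tri red",tri((320,286.9),(284.7,231.4)), "hole",tri((342.5,291.4),(265.06,248.94)))
b=tri((180+166/3.6,250+139/3.6),(336.5,167.5));print("ball",b, "along",(b[0][:2]-k[0])@y)
print(R.from_rotvec(manip.sense()["ee_rot"]).as_matrix().round(3))
```

```text
mid [ 0.56756772 -0.12574455] dir [0.17693785 0.97584797] 0.9917591717043042 resid [[0.0002, -0.0001], [-0.0003, 0.0002], [0.0001, -0.0001]]
yaw -0.17936833983134995 start [ 0.56355353 -0.14788357] target [ 0.55552517 -0.19216162]
tri red (array([ 0.56497022, -0.14563651,  0.0987702 ]), [np.float64(0.001957951766098818), np.float64(0.00195795176609877)]) hole (array([ 0.55638878, -0.19103258,  0.0815191 ]), [np.float64(0.0008299140104117246), np.float64(0.0008299140104116696)])
ball (array([0.55819478, 0.02931014, 0.15224951]), [np.float64(0.0009423053901543964), np.float64(0.000942305390154396)]) along 0.15089487829293874
[[ 0.963  0.269 -0.001]
 [ 0.269 -0.963  0.002]
 [-0.    -0.002 -1.   ]]
```

Request:
jog_arm:
  plan:
    - [10,-6.6,0.5,0,0,-10,-1]
    - [20,-13.2,1,0,0,-25,-1]
    - [30,-20,2,0,0,-40,-1]
    - [40,-26,3,0,0,-55,-1]
    - [50.3,-33,5,0,0,-64.1,-1]
    - [50.3,-33,5,0,0,-64.1,-1]
    - [50.3,-33,5,0,0,-64.1,-1]
    - [50.3,-33,5,0,0,-64.1,-1]
    - [50.3,-33,5,0,0,-64.1,-1]
    - [50.3,-33,5,0,0,-64.1,-1]
    - [50.3,-33,5,0,0,-64.1,-1]
    - [50.3,-33,5,0,0,-64.1,-1]
    - [50.3,-33,5,0,0,-64.1,-1]
    - [50.3,-33,5,0,0,-64.1,-1]
    - [50.3,-33,5,0,0,-64.1,-1]
    - [50.3,-33,5,0,0,-64.1,-1]
  newtons: 60

```text
time_s: 2.1
ee_pos: [0.5637, -0.1494, 0.1814]
ee_rot: [2.413, 2.012, 0.0]
ft_force: [0.7, -0.6, 0.7]
finger_gap: 0.003
```

Run:
```python
from h import *
s=manip.sense();print(s["time_s"],s["ee_pos"],s["finger_gap"],s["ft_force"]);print(R.from_rotvec(s["ee_rot"]).as_matrix().round(3))
for z in(.115,.092):print(totool([.5638,-.1475,z]))
```

```text
2.1 [ 0.56365495 -0.14936942  0.18144799] 0.0033812986379720047 [ 0.65009804 -0.63997702  0.72554657]
[[ 0.18   0.984  0.   ]
 [ 0.984 -0.18  -0.   ]
 [-0.     0.    -1.   ]]
[ 0.18664872 -0.02075066  6.64479079]
[ 0.18669841 -0.02124409  8.94479073]
```

Request:
jog_arm:
  plan:
    - [0.2,0,4,0,0,0,-1]
    - [0.2,0,6.6,0,0,0,-1]
    - [0.2,0,7.4,0,0,0,-1]
    - [0.2,0,7.9,0,0,0,-1]
    - [0.2,0,8.3,0,0,0,-1]
    - [0.2,0,8.6,0,0,0,-1]
    - [0.2,0,8.85,0,0,0,-1]
    - [0.2,0,9.05,0,0,0,-1]
    - [0.2,0,9.05,0,0,0,-1]

```text
time_s: 3.22
ee_pos: [0.5649, -0.1472, 0.0918]
ee_rot: [2.411, 2.012, 0.002]
ft_force: [-0.6, 0.1, 6.6]
finger_gap: -0.0
```

Request:
jog_arm:
  plan:
    - [0,0,0.15,0,0,0,-1]
    - [-0.3,0,0.15,0,0,0,-1]
    - [-0.6,0,0.15,0,0,0,-1]
    - [-0.9,0,0.15,0,0,0,-1]
    - [-1.2,0,0.15,0,0,0,-1]
    - [-1.5,0,0.15,0,0,0,-1]
    - [-1.9,0,0.15,0,0,0,-1]
    - [-2.3,0,0.15,0,0,0,-1]
    - [-2.7,0,0.15,0,0,0,-1]
    - [-3.0,0,0.15,0,0,0,-1]

```text
time_s: 4.47
ee_pos: [0.5597, -0.1761, 0.0905]
ee_rot: [2.411, 2.013, 0.003]
ft_force: [-0.4, 1.9, 6.6]
finger_gap: 0.001
```

Run:
```python
from h import *
p,_=vision.grab_frame("scene");s=manip.sense();print(s["ee_pos"],s["ft_force"])
a=cv2.resize(p[130:310,180:400,::-1],None,fx=3.3,fy=3.3,interpolation=cv2.INTER_CUBIC);cv2.imwrite("pics/c3.png",a)
```

```text
[ 0.55956557 -0.17664173  0.09050257] [-0.83712975  1.68513821  6.55500303]
```

View pics/c3.png

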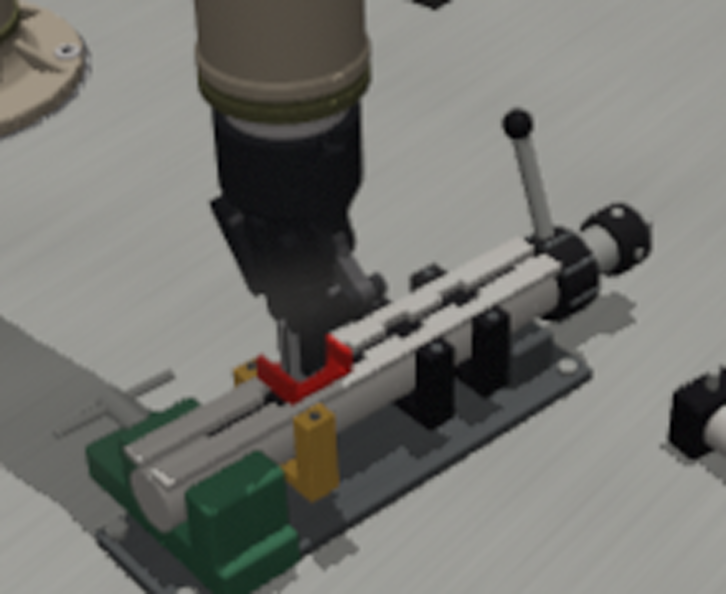

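The button has left its hole and is held pressed, with the finger near the -y ridge (crop about (275,360)). I'll ease the pressure so it can pop by itself, then push on the ridge.

Request:
jog_arm:
  plan:
    - [0,0,-0.3,0,0,0,-1]
    - [0,0,-0.55,0,0,0,-1]
    - [-0.2,0,-0.55,0,0,0,-1]
    - [-0.4,0,-0.55,0,0,0,-1]
    - [-0.6,0,-0.55,0,0,0,-1]
    - [-0.8,0,-0.55,0,0,0,-1]
    - [-1.0,0,-0.55,0,0,0,-1]
    - [-1.2,0,-0.55,0,0,0,-1]
    - [-1.4,0,-0.55,0,0,0,-1]
    - [-1.6,0,-0.55,0,0,0,-1]
    - [-1.8,0,-0.55,0,0,0,-1]

```text
time_s: 5.9
ee_pos: [0.5556, -0.1925, 0.0945]
ee_rot: [-2.409, -2.014, -0.002]
ft_force: [0.1, 4.9, 0.8]
finger_gap: -0.003
```

Request:
jog_arm:
  plan:
    - [-0.1,0,-0.1,0,0,0,-1]
    - [-0.2,0,-0.1,0,0,0,-1]
    - [-0.3,0,-0.1,0,0,0,-1]
    - [-0.4,0,-0.1,0,0,0,-1]

```text
time_s: 6.4
ee_pos: [0.5547, -0.1982, 0.0961]
ee_rot: [-2.412, -2.013, 0.0]
ft_force: [-2.0, 2.9, 4.3]
finger_gap: -0.0
```

Request:
jog_arm:
  plan:
    - [0.2,0,-0.1,0,0,0,-1]
    - [0.4,0,-0.5,0,0,0,-1]
    - [0.4,0,-2,0,0,0,-1]
    - [0.4,0,-6,0,0,0,-1]
    - [0.4,0,-10,0,0,0,-1]
    - [0.4,-5,-12,0,0,0,-1]
    - [0.4,-10,-12,0,0,0,-1]
    - [0.4,-15,-12,0,0,0,-1]
    - [0.4,-15,-12,0,0,0,-1]
    - [0.4,-15,-12,0,0,0,-1]

```text
time_s: 7.65
ee_pos: [0.4086, -0.1676, 0.2169]
ee_rot: [2.411, 2.011, 0.001]
ft_force: [0.6, -0.2, 0.1]
finger_gap: 0.001
```

Run:
```python
from h import *
s=manip.sense();print(s["time_s"],s["ee_pos"],s["ft_force"]);im=[];r={}
for n in("scene","top"):
    p,_=vision.grab_frame(n); hsv=cv2.cvtColor(p,cv2.COLOR_RGB2HSV);h,sa,v=[hsv[...,i].astype(int) for i in range(3)]
    w=np.zeros(h.shape,bool); w[(slice(150,310),slice(200,400)) if n=="scene" else (slice(250,330),slice(180,400))]=1
    b=blobs(w&((h<5)|(h>174))&(sa>150)&(v>80)); print(n,b);r[n]=max(b,key=lambda t:t[1][4])[0] if b else None
    q=p[150:310,200:400,::-1] if n=="scene" else p[240:340,200:400,::-1]
    im.append(cv2.resize(q,None,fx=2.2,fy=2.2,interpolation=cv2.INTER_CUBIC))
cv2.imwrite("pics/c4.png",np.vstack(im))
if all(r.values()): print(tri(r["top"],r["scene"]), "expect by shift:", (ray("top",r["top"],.1)-ray("top",(319.99,286.87),.1)))
```

```text
7.65 [ 0.40855729 -0.16762873  0.21693783] [ 0.60126129 -0.18634467  0.11700157]
scene [([265.47, 241.83], [250, 230, 29, 23, 343])]
top [([343.14, 290.22], [332, 281, 23, 18, 317])]
(array([ 0.55706772, -0.19084952,  0.0988839 ]), [np.float64(0.0019328805959433917), np.float64(0.0019328805959433423)]) expect by shift: [-0.0078827  -0.04519454  0.        ]
```

View pics/c4.png

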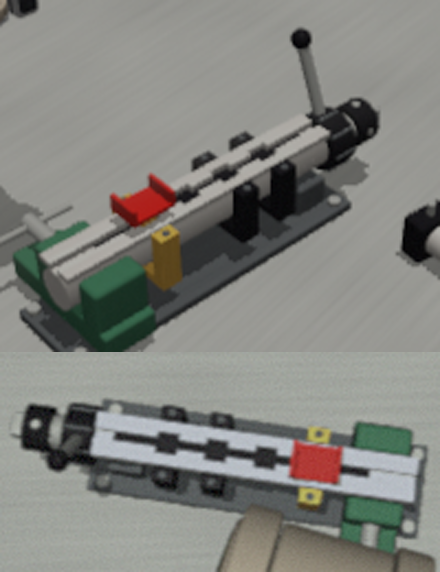

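The button moved 45.9 mm at the same height, and it sits fully up between the brass cheeks (top crop (317,463)). The lever hasn't moved. Next is the lever.

Run:
```python
from h import *
o=np.array([.5676,-.1257]);y=np.array([.178,.984]);x=np.array([.984,-.178]);c=o+.150*y
for xp,z in((-.09,.2),(-.09,.12),(-.0615,.12),(.021,.12)): print(xp,z,totool([*(c+xp*x),z]).round(2))
```

```text
-0.09 0.2 [21.93  5.85  1.65]
-0.09 0.12 [21.93  5.84  9.65]
-0.0615 0.12 [21.93  8.69  9.66]
0.021 0.12 [21.94 16.94  9.67]
```

Request:
jog_arm:
  plan:
    - [5,2,0,0,0,0,-1]
    - [10,3,0,0,0,0,-1]
    - [15,4,0,0,0,0,-1]
    - [20,5,1,0,0,0,-1]
    - [21.9,5.8,1.6,0,0,0,-1]
    - [21.9,5.8,5,0,0,0,-1]
    - [21.9,5.8,9.6,0,0,0,-1]
    - [21.9,5.8,9.6,0,0,0,-1]
    - [21.9,5.8,9.6,0,0,0,-1]
    - [21.9,7.5,9.6,0,0,0,-1]
    - [21.9,8.2,9.6,0,0,0,-1]
    - [21.9,9,9.6,0,0,0,-1]
    - [21.9,9.5,9.6,0,0,0,-1]

```text
time_s: 9.38
ee_pos: [0.5418, 0.0314, 0.1232]
ee_rot: [2.411, 2.011, 0.003]
ft_force: [-14.2, -1.4, 32.2]
finger_gap: 0.004
```

The upward force is unexpectedly high, so I'm looking before I move.

Run:
```python
from h import *
s=manip.sense();print(s["ee_pos"],s["ft_force"],s["wrist_torque"]);im=[]
p,_=vision.grab_frame("scene");q,_=vision.grab_frame("wrist")
a=cv2.resize(p[110:290,280:420,::-1],None,fx=3,fy=3,interpolation=cv2.INTER_CUBIC);b=cv2.resize(q[...,::-1],(380,285))
o=np.zeros((540,800,3),np.uint8);o[:,:420]=a;o[:285,420:]=b;cv2.imwrite("pics/c5.png",o)
s=manip.sense();print(s["ft_force"])
```

```text
[0.54179547 0.0313614  0.12316232] [-14.2069483   -1.42427101  32.24938097] [-0.3295899   2.17222112 -0.0479951 ]
[-6.7682029  -2.03422322 21.00288237]
```

View pics/c5.png

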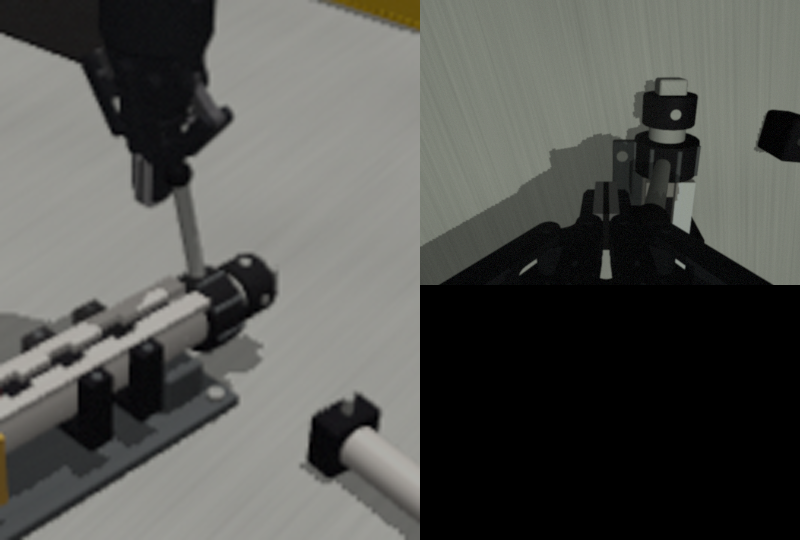

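The ball is caught under the gripper's finger linkage, at (178,172) in the crop. I'll back off, raise so that only the fingertip meets the ball, then push along the arc.

Request:
jog_arm:
  plan:
    - [0,-1,0,0,0,0,-1]
    - [0,-2,0,0,0,0,-1]
    - [0,-2,-1.2,0,0,0,-1]
    - [0,-2,-2.2,0,0,0,-1]
    - [0,-2,-2.2,0,0,0,-1]
    - [0,-1,-2.2,0,0,0,-1]
    - [0,-0.3,-2.2,0,0,0,-1]
    - [0,0.2,-2.2,0,0,0,-1]
    - [0,0.7,-2.2,0,0,0,-1]
    - [0,1.2,-2.2,0,0,0,-1]

```text
time_s: 10.72
ee_pos: [0.5526, 0.0289, 0.1417]
ee_rot: [-2.412, -2.013, 0.0]
ft_force: [-0.8, -0.4, 1.0]
finger_gap: 0.003
```

Request:
jog_arm:
  plan:
    - [0,0.6,0,0,0,0,-1]
    - [0,1.2,0,0,0,0,-1]
    - [0,1.8,-0.1,0,0,0,-1]
    - [0,2.4,-0.1,0,0,0,-1]
    - [0,3.0,0,0,0,0,-1]
    - [0,3.6,0.1,0,0,0,-1]
    - [0,4.2,0.3,0,0,0,-1]
    - [0,4.8,0.6,0,0,0,-1]
    - [0,5.2,1.0,0,0,0,-1]
    - [0,5.5,1.4,0,0,0,-1]
    - [0,5.8,1.8,0,0,0,-1]
    - [0,6.1,2.0,0,0,0,-1]

```text
time_s: 12.22
ee_pos: [0.6125, 0.0179, 0.1216]
ee_rot: [-2.412, -2.013, 0.0]
ft_force: [-0.8, -0.6, 1.8]
finger_gap: -0.0
```

Light contact so far. I'll press on gently to the stop.

Request:
jog_arm:
  plan:
    - [0,0.2,0,0,0,0,-1]
    - [0,0.4,0,0,0,0,-1]
    - [0,0.6,0,0,0,0,-1]
    - [0,0.8,0,0,0,0,-1]

```text
time_s: 12.72
ee_pos: [0.6204, 0.0164, 0.1219]
ee_rot: [-2.412, -2.013, -0.0]
ft_force: [-0.4, 0.4, -0.2]
finger_gap: -0.003
```

Request:
jog_arm:
  plan:
    - [0,0.15,0,0,0,0,-1]
    - [0,0.3,0,0,0,0,-1]
    - [0,0.4,0,0,0,0,-1]
    - [0,0.4,0,0,0,0,-1]

```text
time_s: 13.22
ee_pos: [0.6244, 0.0157, 0.1218]
ee_rot: [2.412, 2.012, 0.0]
ft_force: [-0.7, 0.5, 0.1]
finger_gap: 0.005
```

Request:
jog_arm:
  plan:
    - [0,0.15,0,0,0,0,-1]
    - [0,0.3,0,0,0,0,-1]
    - [0,0.45,0,0,0,0,-1]
    - [0,0.6,0,0,0,0,-1]

```text
time_s: 13.72
ee_pos: [0.6293, 0.0149, 0.1215]
ee_rot: [-2.411, -2.012, 0.003]
ft_force: [-7.6, 0.8, 2.9]
finger_gap: 0.003
```

Run:
```python
from h import *
s=manip.sense();print(s["ee_pos"],s["ft_force"])
p,_=vision.grab_frame("scene")
cv2.imwrite("pics/c6.png",cv2.resize(p[110:290,260:420,::-1],None,fx=3.3,fy=3.3,interpolation=cv2.INTER_CUBIC))
```

```text
[0.62928022 0.01487474 0.12152143] [-7.64020562  0.83375527  2.93695564]
```

View pics/c6.png

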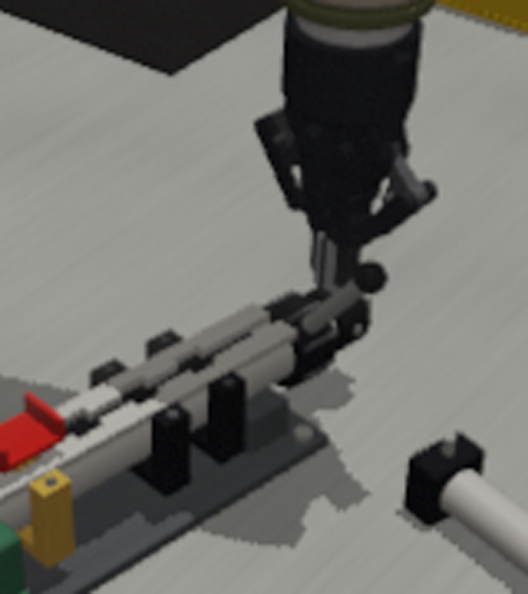

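The force jumped to 7.6 N and the lever leans well away, with its ball at (371,277) in the crop, so it's at the stop. Next I'll retreat and verify.

Request:
jog_arm:
  plan:
    - [0,0.2,0,0,0,0,-1]
    - [0,0.2,0,0,0,0,-1]
    - [0,-1,0,0,0,0,-1]
    - [0,-3,-3,0,0,0,-1]
    - [0,-8,-8,0,0,0,-1]
    - [-4,-13,-10,0,0,0,-1]
    - [-4,-18,-10,0,0,0,-1]
    - [-4,-18,-10,0,0,0,-1]
    - [-4,-18,-10,0,0,0,-1]

```text
time_s: 14.9
ee_pos: [0.4464, 0.0073, 0.2225]
ee_rot: [2.411, 2.01, 0.002]
ft_force: [1.1, -0.7, -1.0]
finger_gap: 0.003
```

Run:
```python
from h import *
s=manip.sense();print(s["time_s"],s["ee_pos"],s["ft_force"]);im=[]
for n in("scene","top"):
    p,_=vision.grab_frame(n); hsv=cv2.cvtColor(p,cv2.COLOR_RGB2HSV);h,sa,v=[hsv[...,i].astype(int) for i in range(3)]
    w=np.zeros(h.shape,bool); w[(slice(150,310),slice(200,400)) if n=="scene" else (slice(250,330),slice(180,400))]=1
    print(n,blobs(w&((h<5)|(h>174))&(sa>150)&(v>80)))
    q=p[140:300,220:420,::-1] if n=="scene" else p[240:340,180:380,::-1]
    im.append(cv2.resize(q,None,fx=2.3,fy=2.3,interpolation=cv2.INTER_CUBIC))
cv2.imwrite("pics/c7.png",np.vstack(im))
```

```text
14.9 [0.44640006 0.00725722 0.22249756] [ 1.1181198  -0.74250276 -1.01801485]
scene [([265.42, 241.66], [250, 229, 29, 24, 354])]
top [([343.19, 290.19], [332, 282, 23, 17, 317])]
```

View pics/c7.png

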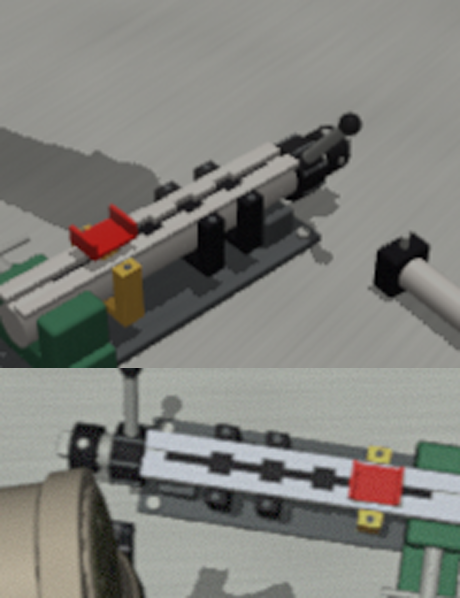

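The button hasn't moved, and the lever leans away from the robot. The ball is at about (371.7,193.9) in the scene frame. I'll check the angle by intersecting that ray with the lever's plane.

Run:
```python
from h import *
y=np.array([.178,.984,0]);x=np.array([.984,-.178,0]);c=np.array([.5943,.0219,.058])
for uv in((336.5,167.5),(371.7,193.9)):
    p,d=line("scene",uv);q=p+d*((c-p)@y)/(d@y)-c;print("r",np.hypot(q@x,q[2]),"coupling",.45+np.arctan2(q@x,q[2]))
manip.job_done()
```

```text
r 0.10194067108922329 coupling 0.102745430164149
r 0.10480589203782198 coupling 1.1160618126996742
the job is handed in; nothing more can be done
```

I finished the job and handed it in at about 15 s of the 45 s allowed; no verdict is reported.

- **Button:** I pressed the red button, slid it one hole towards -y and let it pop up between the brass cheeks. The last check put it 45.9 mm from its start (the holes are 45 mm apart). It sat at the same height as before the slide, so fully up, and it had not moved after the lever was swung.
- **Lever:** I swung the black coupling's lever away from the robot until the force rose at the stop. The camera puts it at about 1.12 rad, against the 1.1 rad stop.
- **Robot:** The arm was clear of everything at hand-in.

**One problem on the way:** my first push on the lever caught its ball under the finger linkage. The sensed force rose to about 35 N, below the 40 N limit as far as I could read it between rows. I backed off and pushed again with the fingertip only.

I did not re-measure the wedge, spare pylon or spare disc at the end. The robot never came near them.

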